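Find the casting mould that fits the compaction seat

TASK

Three steel casting moulds stand on the bench, and only one of them is slim enough below its rim to go into the open-fronted mould seat that is bolted to the bench. Try them by sliding them along the bench, never lifting them and without ramming them into the seat, until you find the one that goes in, and leave it pushed fully home against the seat's back wall. Leave the other two standing upright on the bench and do not disturb the tape roll, the mixing cup, the brush or the stone.

Things in the scene. Friction and masses are not known exactly. Their poses are not given: they have to be found in the camera images.
- seat: Aluminium seat fixed to the bench: a U of upright walls 34 mm high, 10 mm thick, the bench as its floor, no roof, 83 mm clear between the side walls. Origin on the bench in the middle of that width, 40 mm in front of the back wall's inner face. x points into the seat, y to its left, z up. Side walls are parallel from x = -30 mm inwards; before that they flare out at 30 degrees. Feet: to y = +-77.
- seat_home (a point): The seat's origin, on the bench surface: the mould that fits has its origin here when it is fully home against the back wall (1.5 mm of play to each side).
- seat_mouth (a point): Middle of the seat's mouth on the bench surface, between the front ends of the lead-in, 57 mm in front of seat_home; same axes as the seat.
- mould_a: Loose open round steel casting mould, 0.3 to 0.55 kg, 48 mm high: round bore 72 mm wide (76 in the rim), floor 5 mm thick, rim flange 108 mm wide from 40 to 48 mm height (clears the seat's walls), plain barrel below it. Barrels of the three differ (80, 90 and 97 mm; it is not known which); they look alike from above. A finger in the bore can drag it along. Origin: centre of the underside, z up.
- mould_b: A casting mould like mould_a: same bore, height and rim, another barrel width. The 80 mm one fits; tried in the seat, the 90 and 97 mm ones stop in the lead-in with their origin more than 40 mm short of seat_home. Origin: centre of the underside, z up.
- mould_c: A casting mould like mould_a: same bore, height and rim, another barrel width. The 80 mm one fits; tried in the seat, the 90 and 97 mm ones stop in the lead-in with their origin more than 40 mm short of seat_home. Origin: centre of the underside, z up.
- tape: Bystander: roll of packing tape lying flat, 90 mm wide, 48 mm high. Origin at the centre of its underside.
- cup: Bystander: plastic mixing cup, 77 mm wide, 88 mm high. Origin at the centre of its underside.
- brush: Bystander: flat paint brush lying down, 101 x 208 x 15 mm. Origin at the centre of its underside.
- stone: Bystander: flat pebble, 52 x 53 x 26 mm. Origin at the centre of its underside.
Things that resemble listed ones, but are neither listed nor needed, are in the scene too. Leave any blue look-alike of the mould_b alone.

How it is judged:
By the outcome, as a careful person would: the job done as asked, in the order asked, and still so for the second after the job is handed in, with the robot touching nothing.
It also fails if it takes over 70 s, if anything falls off the work surface, if the arm or the gripper's body presses on something with over 40 N, if the wrist force passes 120 N, or if a joint passes its speed limit or range.

ROBOT

A 7-joint arm with a two-finger parallel gripper is mounted at the origin on a cart in front of the work surface, level with it; the furniture and walls round the work are solid. World frame = base frame: x ahead of the robot, y to its left, z up, the work surface at z = 0. Lengths are in m, angles in rad, forces in N, time in s.
With the tool pointing down it reaches from about 0.35 to 0.9 m from the base axis. Payload 19.9 kg.
Tool frame: the origin (TCP) lies at the very end of the fingers, on their centre line; the grasp point (between the pads) lies 19 mm behind it (ctrl.hold_point_z is the z of the grasp point in the tool frame, in m); z points along the fingers, y is the line along which they close (so a half turn about z gives the same grasp; the last joint's range is limited). The gripper opens to 94 mm and grips with 3 to 60 N. Pads are 16 mm wide; open, the fingers measure 119 mm over their backs; the gripper's body (75 mm by 177 mm) begins 78 mm behind the grasp point.
Start: joints at [1.06, 0.417, -0.01, 1.614, 0.005, 1.111, -0.053], TCP at [0.282, -0.558, 0.205] pointing down, gripper open.
Joint ranges: [-2.81, 2.81], [-0.39, 2.02], [-1.27, 1.25], [0.06, 2.57], [-1.19, 4.33], [0.19, 2], [-2.82, 2.82]. Speed limits (rad/s): [1.89, 1.89, 2.39, 2.39, 3.01, 3.01, 3.01].

INTERFACE

Orientations are given as a rotation vector (axis times angle).
In Python, from rig import readout, eyes, ctrl gives the robot as it stands.
- The arm moves only by the tool arm_command, never from a script. Its arguments are lists of equal length, an entry for each row: "xyz": the shift along the tool's x, y, z in cm, a list of three; "rot": the turn, a rotation vector about the tool's x, y, z in rad, a list of three; "gripper": the closure, from -1 (fully open) to 1 (shut). In form: {"xyz": [[dx, dy, dz], ...], "rot": [[rx, ry, rz], ...], "gripper": [gripper, ...]}. A call has 1 to 8 rows; each row shifts and turns the commanded pose from where the row before left it, along the tool's axes as they then stand; what a row does not reach is not made up. A row lasts 1/10 s, in which the tool goes at most 50 mm and 8.59 degrees, less where a joint would pass 70% of its speed; a pose out of reach is approached as far as the arm can. A call is refused whole if a number of a shift passes 5 or a number of a turn 0.15, either way. A call with a gripper value outside its range is refused whole. The fingers move at their own pace and stop on an object; "force" is the grip in N (left out, the last holds). Time passes only in rows, so rows that do not move let the fingers close. It gives the time, the measured TCP pose, the force, the opening and the grip force at its end, in the units of the state.
- readout.read_state(): the state, without advancing time (a new reading comes with each control period).
- eyes.snapshot(name): name is "side" or "top"; returns a dict with "pixels" (480x640x3 uint8, red, green, blue), "vfov" (degrees; the focal length in pixels is half the picture's height over the tangent of half this angle, whatever the lens; pixels are square), "cx", "cy" (the principal point, pixels), "rvec" (rotation vector, rad) and "tvec" (3), from world to camera coordinates, as OpenCV has them. Camera axes: x right, y down, z forward; pixel columns grow to the right and rows downward; lengths in m; the calibration is good to about 2 mm. A picture is of the moment at which its call begins. There is no depth.
- ctrl.finish_job(): hands the job in; it is judged then, once.
The state is a dict: "clock": time; "qpos": joint angles; "joint_velocities": joint speeds; "tau": joint torques, N m; "tcp_pos": TCP position; "eef_rot": TCP orientation; "wrist_force": force on the tool from outside, world axes, zero at the start; "ft_torque": the same for the moment, N m; "opening": finger opening in m; "gripper_force": force on a finger pad.
Only numpy, scipy, OpenCV 4.12 (cv2) and the standard library are available. Lean on these libraries where they do the work, as an engineer would, in place of code of your own. Each camera call takes 0.05 s, during which the arm holds its last target. There are 200 camera calls.

## Working session

There is one attempt and no reset: what is moved stays moved. The work goes in short steps, Python scripts to look and compute and a tool call to move; the robot and the scene stay as the last step left them, time stands still between calls to the robot, and variables do not carry over. Pictures are saved under pics/ and viewed, at most 10 in all, crops included, and the job is handed in when it is done.

Besides the shell and the picture viewer there is one more tool, called after "Emit:" as a command line: name --argument value ..., lists and objects as JSON in quotes. arm_command: Moves the arm, as the interface text tells. Its arguments: {"type":"object","properties":{"xyz":{"type":"array"},"rot":{"type":"array"},"gripper":{"type":"array"},"force":{"type":"number"}},"required":["xyz","rot","gripper"]}

```bash
ls; mkdir -p pics; cat > h.py <<'E'
import numpy as np, cv2
from rig import readout, eyes, ctrl
def snap(n,save=None):
    s=eyes.snapshot(n)
    if save: cv2.imwrite('pics/'+save,cv2.cvtColor(s['pixels'],cv2.COLOR_RGB2BGR))
    return s
def ray(s,uv):
    f=240/np.tan(np.radians(s['vfov'])/2)
    R=cv2.Rodrigues(np.array(s['rvec'],float))[0];t=np.array(s['tvec'],float).ravel()
    d=R.T@np.array([(uv[0]-s['cx'])/f,(uv[1]-s['cy'])/f,1]);return -R.T@t,d
def pt(s,uv,z):
    o,d=ray(s,uv);return o+d*(z-o[2])/d[2]
def proj(s,P):
    f=240/np.tan(np.radians(s['vfov'])/2)
    K=np.array([[f,0,s['cx']],[0,f,s['cy']],[0,0,1.]])
    return cv2.projectPoints(np.array(P,float).reshape(-1,3),np.array(s['rvec'],float),np.array(s['tvec'],float),K,None)[0].reshape(-1,2)
E
python3 - <<'E'
from h import *
for n in('side','top'):
    s=snap(n,n+'0.png');print(n,{k:v for k,v in s.items() if k!='pixels'},ray(s,(320,240)))
print(readout.read_state())
E
```

```text
pics
side {'vfov': 42.66256588245338, 'cx': 324.39405267885064, 'cy': 239.79069937346515, 'rvec': array([ 0.55032304, -2.35198704,  1.58284725]), 'tvec': array([0.4483853 , 0.12805171, 1.52664746])} (array([-0.20233073,  1.42353256,  0.69333717]), array([ 0.41628406, -0.82736605, -0.3771263 ]))
top {'vfov': 51.841804894288856, 'cx': 325.40434378903973, 'cy': 245.46044561107527, 'rvec': array([ 2.15929491, -2.20664621,  0.11110667]), 'tvec': array([-0.02391599,  0.51081644,  1.13332984])} (array([ 0.40900063, -0.01781751,  1.17402852]), array([ 0.0987826 , -0.00414685, -0.99522202]))
{'clock': 0.1, 'qpos': array([ 1.06047242,  0.4179207 , -0.01032661,  1.61411502,  0.00471259,
        1.11071393, -0.05301094]), 'joint_velocities': array([ 0.00021144, -0.00197425,  0.00202825, -0.00170128,  0.00039672,
       -0.00139015, -0.00239005]), 'tau': array([ 1.21828583e-03, -8.52573824e+01,  6.39934391e-01, -4.26689994e+01,
       -4.89523506e-02,  1.64185558e-02, -1.13145035e-05]), 'tcp_pos': array([ 0.28223982, -0.55725216,  0.2048833 ]), 'eef_rot': array([-3.05461600e+00, -7.29487630e-01,  5.48075983e-04]), 'wrist_force': array([ 0.37777477,  0.17065394, -0.12256975]), 'ft_torque': array([-0.00021621,  0.01363574,  0.01183103]), 'gripper_force': 0.0, 'opening': 0.09402776770300272}
```

View pics/top0.png

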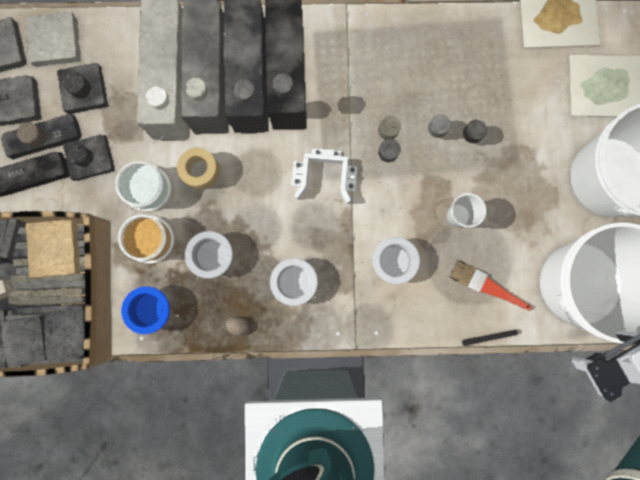

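View pics/side0.png

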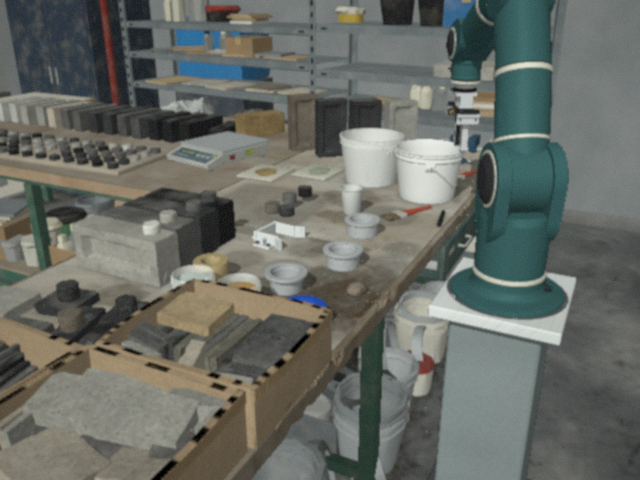

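The top view shows three grey moulds at about (209,254), (293,282) and (396,260). The seat is at (325,175), with its mouth facing the robot (down in the picture). Things that could be taken for a mould are the blue look-alike (146,309), the tubs (145,185) and (146,238), the tape (197,168) and the cup (466,211). I choose the three light-grey rims. The stone is at (237,326) and the brush at (490,285). The side view shows the moulds at (287,277), (343,255) and (362,225), and the seat at (278,236).

```bash
python3 - <<'E'
from h import *
t=snap('top');s=snap('side')
I=t['pixels'];hsv=cv2.cvtColor(I,cv2.COLOR_RGB2HSV)
c=I[130:350,170:440];a=cv2.resize(cv2.cvtColor(c,cv2.COLOR_RGB2BGR),None,fx=2.9,fy=2.7,interpolation=cv2.INTER_CUBIC)
cv2.imwrite('pics/c1.png',a)
c=s['pixels'][200:300,245:395];cv2.imwrite('pics/c2.png',cv2.resize(cv2.cvtColor(c,cv2.COLOR_RGB2BGR),None,fx=5.3,fy=5.3,interpolation=cv2.INTER_CUBIC))
for (u,v) in [(209,254),(293,282),(396,260)]: print(I[v-20:v+21:4,u].tolist(), pt(t,(u,v),.048))
for p in [(325,155),(325,190),(348,180)]: print(I[p[1],p[0]])
E
```

```text
[[205, 207, 209], [155, 159, 159], [133, 136, 136], [134, 137, 138], [135, 136, 139], [132, 134, 136], [135, 138, 139], [136, 140, 139], [137, 140, 142], [158, 158, 162], [209, 212, 213]] [0.49401906 0.23106135 0.048     ]
[[215, 220, 221], [145, 148, 147], [152, 155, 155], [151, 153, 154], [151, 152, 155], [150, 153, 155], [150, 152, 154], [148, 152, 154], [150, 154, 155], [166, 169, 169], [214, 218, 220]] [0.42616237 0.04087637 0.048     ]
[[211, 214, 213], [162, 166, 169], [143, 145, 147], [144, 145, 144], [142, 146, 144], [149, 153, 153], [147, 146, 149], [141, 143, 146], [147, 148, 149], [164, 165, 167], [218, 221, 221]] [ 0.47115515 -0.19534546  0.048     ]
[240 241 241]
[213 209 193]
[174 176 176]
```

View pics/c1.png

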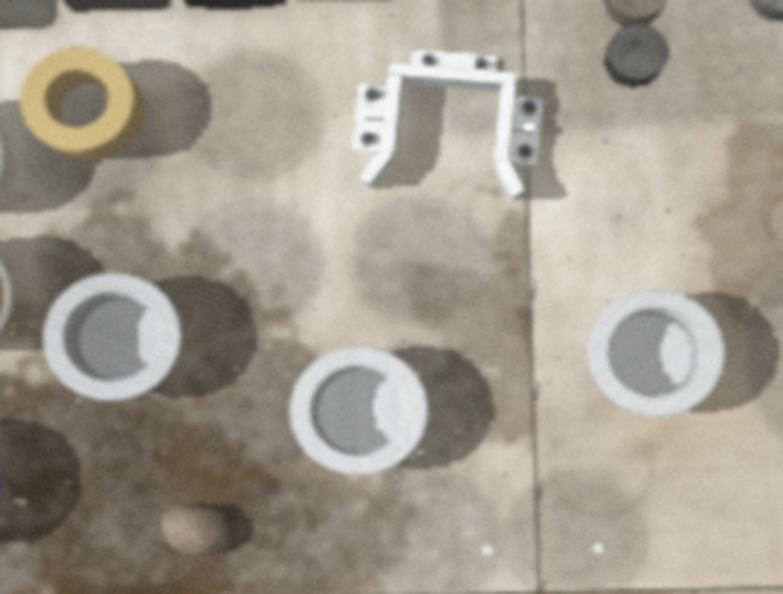

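View pics/c2.png

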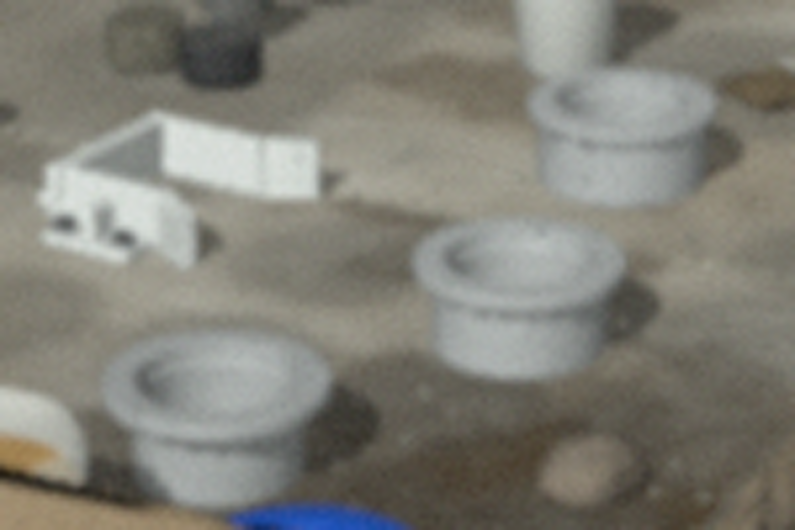

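The crops show clean light rims. In the side crop I compared barrel width with the 108 mm rim:

| Mould (top view) | Barrel/rim in crop (px) | Estimated barrel |
|---|---|---|
| Left (209,254) | about 172/228 | about 81 mm |
| Middle (293,282) | about 172/213 | about 88 mm |
| Right (396,260) | about 165/188 | about 95 mm |

The left one looks like the slim one, so I try it first. Next I measure it and the seat precisely.

```bash
cat >> h.py <<'E'
def tri(a,b):
    (o1,d1),(o2,d2)=a,b
    k=np.linalg.lstsq(np.c_[d1,-d2],o2-o1,rcond=None)[0]
    p,q=o1+k[0]*d1,o2+k[1]*d2;return (p+q)/2,np.linalg.norm(p-q)
def rim(t,uv,r=27,z=.048):
    "outer rim ellipse -> (pixel centre, world centre, diameter)"
    I=t['pixels'].astype(int);u,v=map(int,uv)
    m=((I.min(2)>180)&(I.max(2)-I.min(2)<14)).astype(np.uint8)
    w=np.zeros_like(m);cv2.circle(w,(u,v),r,1,-1);m&=w
    c=max(cv2.findContours(m,cv2.RETR_EXTERNAL,cv2.CHAIN_APPROX_NONE)[0],key=cv2.contourArea)
    W=np.array([pt(t,p,z)[:2] for p in cv2.convexHull(c)[:,0]])
    A=np.c_[2*W,np.ones(len(W))];x=np.linalg.lstsq(A,(W**2).sum(1),rcond=None)[0]
    return proj(t,[*x[:2],z])[0],x[:2],2*np.sqrt(x[2]+x[:2]@x[:2])
E
python3 - <<'E'
from h import *
t=snap('top');s=snap('side')
for uv in [(209,254),(293,282),(396,260)]: print(rim(t,uv))
# heights: rim left/right extremes in side crop (mid row), crop scale 5.3 offset 245,200
for n,uv,m in [('L',(209,254),(218,385)),('M',(293,282),(519,263)),('R',(396,260),(622,105))]:
    c=rim(t,uv)[0];print(n,c,tri(ray(t,c),ray(s,(245+m[0]/5.3,200+m[1]/5.3))))
# seat contours
I=t['pixels'].astype(int);m=((I.min(2)>222)).astype(np.uint8);w=np.zeros_like(m);w[145:210,285:365]=1;m&=w
c=max(cv2.findContours(m,cv2.RETR_EXTERNAL,cv2.CHAIN_APPROX_NONE)[0],key=cv2.contourArea)
for q in cv2.approxPolyDP(c,1.5,True)[:,0]: print(q,pt(t,q,.034)[:2].round(4))
# inner wall profile rows
for v in range(160,184,3):
    r=I[v,300:356].min(1);e=np.where(np.abs(np.diff(r))>25)[0]+300;print(v,e.tolist())
# tall corner height: back-left seat corner top (388,65 in c1),(155,112 in c2)
for a,b in [((392,66),(155,112)),((515,76),(45,168))]: print(tri(ray(t,(170+a[0]/2.9,130+a[1]/2.7)),ray(s,(245+b[0]/5.3,200+b[1]/5.3))))
E
```

```text
(array([207.9510434 , 254.26125039]), array([0.49347309, 0.23344498]), np.float64(0.10428975377333134))
(array([293.04013972, 281.34047983]), array([0.42765524, 0.04076056]), np.float64(0.10645339539492679))
(array([395.1503629 , 259.87356698]), array([ 0.47148647, -0.19340853]), np.float64(0.10761600938635826))
L [207.9510434  254.26125039] (array([0.49215877, 0.23302287, 0.04660914]), np.float64(0.003149663497645995))
M [293.04013972 281.34047983] (array([0.42637905, 0.04023892, 0.04719956]), np.float64(0.0028124042465124317))
R [395.1503629  259.87356698] (array([ 0.46982178, -0.19414661,  0.04778202]), np.float64(0.003637086095771699))
[294 161] [0.7101 0.0346]
[292 184] [0.6553 0.0402]
[294 184] [0.6552 0.0355]
[293 179] [0.6671 0.0376]
[296 177] [0.6717 0.0305]
[302 181] [0.6619 0.0166]
[296 185] [0.6527 0.0309]
[300 186] [0.6501 0.0215]
[295 194] [0.6314 0.0336]
[297 196] [0.6266 0.029 ]
[304 185] [0.6523 0.0121]
[308 156] [0.7214 0.0014]
[342 159] [ 0.7127 -0.0785]
[344 161] [ 0.7078 -0.083 ]
[341 192] [ 0.634  -0.0741]
[345 200] [ 0.6149 -0.083 ]
[348 200] [ 0.6147 -0.09  ]

[... 166 characters left out ...]
]
[316 155] [ 0.7235 -0.0174]
[314 153] [ 0.7284 -0.0128]
[315 149] [ 0.738  -0.0154]
[313 149] [ 0.738  -0.0107]
[311 154] [ 0.7261 -0.0057]
[304 155] [0.724  0.0108]
[302 167] [0.6953 0.016 ]
[297 169] [0.6908 0.0279]
[294 166] [0.6981 0.0348]
160 [302, 307, 308, 346, 347]
163 [306, 307, 341, 342, 346, 347]
166 [300, 301, 306, 307, 323, 341, 346, 347]
169 [306, 307, 341, 346, 349, 350, 353, 354]
172 [306, 307, 322, 341, 345, 346]
175 [305, 306, 322, 340, 341, 345]
178 [305, 306, 340, 345, 346]
181 [300, 305, 306, 321, 340, 345]
(array([ 0.69058714, -0.00327852,  0.07664495]), np.float64(0.04857518767560863))
(array([ 0.75223699, -0.08065347, -0.00587574]), np.float64(0.059252100259207276))
```

```bash
python3 - <<'E'
from h import *
t=snap('top');s=snap('side')
print(rim(t,(207.9,254),30))
for a,b in [((392,66),(45,168)),((515,76),(155,112))]: print(tri(ray(t,(170+a[0]/2.9,130+a[1]/2.7)),ray(s,(245+b[0]/5.3,200+b[1]/5.3))))
g=cv2.cvtColor(t['pixels'],cv2.COLOR_RGB2GRAY).astype(float)
g=cv2.GaussianBlur(g,(0,0),.7)
def edge(line,a,b,sg):
    d=sg*np.diff(line[a:b]);i=np.argmax(d);
    o=0 if i in(0,len(d)-1) else .5*(d[i-1]-d[i+1])/(d[i-1]-2*d[i]+d[i+1]); return a+i+o+.5
L=np.array([pt(t,(edge(g[v],303,311,-1),v),.034)[:2] for v in range(164,182)])
R=np.array([pt(t,(edge(g[v],336,344,1),v),.034)[:2] for v in range(164,182)])
B=np.array([pt(t,(u,edge(g[:,u],156,166,-1)),.034)[:2] for u in range(311,338)])
for n,P in(('L',L),('R',R)):
    c=np.polyfit(P[:,0],P[:,1],1);print(n,c,np.polyval(c,.67),np.std(P[:,1]-np.polyval(c,P[:,0])))
c=np.polyfit(B[:,1],B[:,0],1);print('B',c,np.polyval(c,-.03),np.std(B[:,0]-np.polyval(c,B[:,1])))
R0=cv2.Rodrigues(readout.read_state()['eef_rot'])[0];print(R0.round(3))
E
```

```text
(array([207.95998475, 254.24552038]), array([0.49350859, 0.23342462]), np.float64(0.10428920299929753))
(array([0.72639283, 0.00868501, 0.03503717]), np.float64(0.0029959663495211994))
(array([ 0.71492545, -0.09092744,  0.03695336]), np.float64(0.002568712375694562))
L [-0.11206641  0.08238783] 0.007303338283365657 0.00012934926653479167
R [-0.11775585  0.00422108] -0.07467533504964008 0.0003485886348522844
B [0.10030999 0.71772108] 0.7147117754816708 0.0001901471774831146
[[ 0.892  0.452 -0.   ]
 [ 0.452 -0.892  0.   ]
 [-0.    -0.    -1.   ]]
```

Results: home is at about (0.674, -0.034) with seat yaw about -0.108 rad. The left mould is at (0.4935, 0.2334). Its rim height triangulates to about 47 mm and the seat wall to about 36 mm. First I move clear of the buckets along +y, then diagonally.

Emit:
arm_command --xyz '[[1.81, -3.57, 0], [1.81, -3.57, 0], [1.81, -3.57, 0], [1.81, -3.57, 0], [1.81, -3.57, 0], [3.59, -2.66, 0], [3.59, -2.66, 0], [3.59, -2.66, 0]]' --rot '[[0, 0, 0], [0, 0, 0], [0, 0, 0], [0, 0, 0], [0, 0, 0], [0, 0, 0], [0, 0, 0], [0, 0, 0]]' --gripper '[0.36, 0.36, 0.36, 0.36, 0.36, 0.36, 0.36, 0.36]'

```text
clock: 1.2
tcp_pos: [0.3429, -0.236, 0.2058]
eef_rot: [3.055, 0.729, 0.0]
wrist_force: [1.5, -0.1, 0.1]
opening: 0.0333
gripper_force: 0.0
```

Emit:
arm_command --xyz '[[2.97, -2.98, 0], [2.97, -2.98, 0], [2.97, -2.98, 0], [2.97, -2.98, 0], [2.97, -2.98, 0], [2.97, -2.98, 0], [2.97, -2.98, 0], [2.97, -2.98, 0]]' --rot '[[0, 0, 0], [0, 0, 0], [0, 0, 0], [0, 0, 0], [0, 0, 0], [0, 0, 0], [0, 0, 0], [0, 0, 0]]' --gripper '[0.36, 0.36, 0.36, 0.36, 0.36, 0.36, 0.36, 0.36]'

```text
clock: 2.0
tcp_pos: [0.4471, 0.0841, 0.2057]
eef_rot: [3.056, 0.729, 0.001]
wrist_force: [0.3, -1.2, 0.5]
opening: 0.0303
gripper_force: 0.0
```

Emit:
arm_command --xyz '[[0, 0, 0], [0, 0, 0], [0, 0, 0], [0, 0, 0], [0, 0, 0]]' --rot '[[0, 0, 0.145], [0, 0, 0.145], [0, 0, 0.145], [0, 0, 0.142], [0, 0, 0]]' --gripper '[0.36, 0.36, 0.36, 0.36, 0.36]'

```text
clock: 2.5
tcp_pos: [0.4467, 0.0825, 0.2055]
eef_rot: [3.137, -0.174, 0.0]
wrist_force: [-0.5, -0.1, -0.5]
opening: 0.0305
gripper_force: 0.0
```

Emit:
arm_command --xyz '[[0.73, -3.87, 0], [0.73, -3.87, 0], [0.73, -3.87, 0], [0.73, -3.88, 0], [0, 0, 4.5], [0, 0, 4.5], [0, 0, 2.5], [0, 0, 0]]' --rot '[[0, 0, 0], [0, 0, 0], [0, 0, 0], [0, 0, 0], [0, 0, 0], [0, 0, 0], [0, 0, 0], [0, 0, 0]]' --gripper '[0.36, 0.36, 0.36, 0.36, 0.36, 0.36, 0.36, 0.36]'

```text
clock: 3.3
tcp_pos: [0.4907, 0.2325, 0.0876]
eef_rot: [3.136, -0.163, -0.008]
wrist_force: [0.2, -0.7, 0.7]
opening: 0.0303
gripper_force: 0.0
```

```bash
python3 - <<'E'
from h import *
t=snap('top');s=snap('side')
B=lambda c,f:cv2.resize(cv2.cvtColor(c,cv2.COLOR_RGB2BGR),None,fx=f,fy=f,interpolation=cv2.INTER_CUBIC)
a=B(t['pixels'][210:310,150:250],4);b=B(s['pixels'][210:310,235:335],4)
cv2.imwrite('pics/d1.png',np.hstack([a,b]));print(readout.read_state()['tcp_pos'])
E
```

```text
[0.49276463 0.2336081  0.09128527]
```

View pics/d1.png

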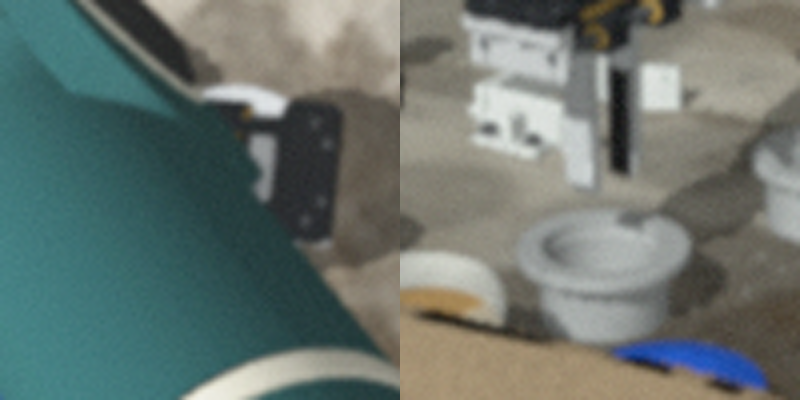

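The fingers' midpoint (crop px 601,180) sits above the bore centre (605,245). I lower into the bore, then spread to about 42 mm.

Emit:
arm_command --xyz '[[0, 0, 2.5], [0, 0, 2.5], [0, 0, 1.5], [0, 0, 1.0], [0, 0, 0], [0, 0, 0]]' --rot '[[0, 0, 0], [0, 0, 0], [0, 0, 0], [0, 0, 0], [0, 0, 0], [0, 0, 0]]' --gripper '[0.36, 0.36, 0.36, 0.36, 0.11, 0.11]'

```text
clock: 4.0
tcp_pos: [0.493, 0.2336, 0.0164]
eef_rot: [-3.136, 0.169, -0.001]
wrist_force: [0.6, 0.5, 0.5]
opening: 0.0406
gripper_force: 0.0
```

Emit:
arm_command --xyz '[[0.6, 0.9, 0], [1.1, 1.7, 0], [1.1, 1.7, 0], [1.1, 1.7, 0], [1.1, 1.7, 0], [1.1, 1.7, 0], [1.1, 1.7, 0], [0.95, 1.45, 0]]' --rot '[[0, 0, 0], [0, 0, 0], [0, 0, 0], [0, 0, 0], [0, 0, 0], [0, 0, 0], [0, 0, 0], [0, 0, 0]]' --gripper '[0.11, 0.11, 0.11, 0.11, 0.11, 0.11, 0.11, 0.11]'

```text
clock: 4.8
tcp_pos: [0.5609, 0.0986, 0.0164]
eef_rot: [-3.136, 0.17, -0.002]
wrist_force: [-2.2, 4.2, 3.4]
opening: 0.0415
gripper_force: 2.7
```

Emit:
arm_command --xyz '[[0.1, 1.6, 0], [0.1, 1.7, 0], [0.1, 1.7, 0], [0.1, 1.7, 0], [0.1, 1.7, 0], [0.1, 1.7, 0], [0.1, 1.2, 0], [0.1, 0.8, 0]]' --rot '[[0, 0, 0], [0, 0, 0], [0, 0, 0], [0, 0, 0], [0, 0, 0], [0, 0, 0], [0, 0, 0], [0, 0, 0]]' --gripper '[0.11, 0.11, 0.11, 0.11, 0.11, 0.11, 0.11, 0.11]'

```text
clock: 5.6
tcp_pos: [0.5548, -0.0224, 0.0159]
eef_rot: [-3.137, 0.171, -0.001]
wrist_force: [0.4, 5.4, 3.9]
opening: 0.0419
gripper_force: 2.6
```

Emit:
arm_command --xyz '[[0, 0, 0], [0, 0, 0]]' --rot '[[0, 0, 0], [0, 0, 0]]' --gripper '[0.11, 0.11]'

```text
clock: 5.8
tcp_pos: [0.5547, -0.0215, 0.0154]
eef_rot: [3.137, -0.17, -0.0]
wrist_force: [-0.2, 0.4, -0.5]
opening: 0.042
gripper_force: 0.0
```

```bash
python3 - <<'E'
from h import *
t=snap('top');s=snap('side')
B=lambda c,f:cv2.resize(cv2.cvtColor(c,cv2.COLOR_RGB2BGR),None,fx=f,fy=f,interpolation=cv2.INTER_CUBIC)
a=B(t['pixels'][140:300,250:400],2.6);b=B(s['pixels'][190:310,235:385],2.6)
b=cv2.copyMakeBorder(b,0,a.shape[0]-b.shape[0],0,0,cv2.BORDER_CONSTANT)
cv2.imwrite('pics/d2.png',np.hstack([a,b]));print(readout.read_state()['tcp_pos'],readout.read_state()['wrist_force'])
E
```

```text
[ 0.5547143  -0.02100441  0.01535867] [-0.49035765 -0.36154068 -0.43039981]
```

View pics/d2.png

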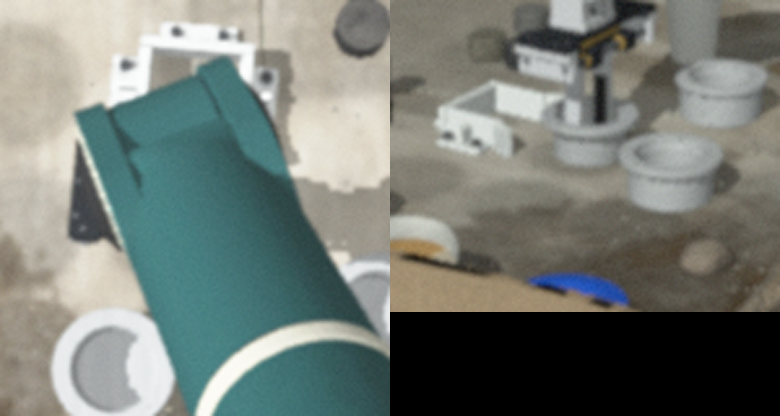

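The slim mould stands in front of the mouth with the fingers in its bore, and the other two are untouched. I push it in slowly along the seat axis.

Emit:
arm_command --xyz '[[0.8, 0, 0], [0.8, 0, 0], [0.8, 0, 0], [0.7, 0, 0], [0.6, 0, 0], [0.5, 0, 0], [0.5, 0, 0], [0.5, 0, 0]]' --rot '[[0, 0, 0], [0, 0, 0], [0, 0, 0], [0, 0, 0], [0, 0, 0], [0, 0, 0], [0, 0, 0], [0, 0, 0]]' --gripper '[0.11, 0.11, 0.11, 0.11, 0.11, 0.11, 0.11, 0.11]'

```text
clock: 6.7
tcp_pos: [0.6069, -0.0271, 0.0154]
eef_rot: [-3.137, 0.17, 0.0]
wrist_force: [-0.9, 0.0, -2.0]
opening: 0.0421
gripper_force: 1.8
```

Emit:
arm_command --xyz '[[0.5, 0, 0], [0.5, 0, 0], [0.5, 0, 0], [0.5, 0, 0], [0, 0, 0]]' --rot '[[0, 0, 0], [0, 0, 0], [0, 0, 0], [0, 0, 0], [0, 0, 0]]' --gripper '[0.11, 0.11, 0.11, 0.11, 0.11]'

```text
clock: 7.2
tcp_pos: [0.6272, -0.0293, 0.0155]
eef_rot: [-3.137, 0.17, -0.001]
wrist_force: [-0.0, -0.3, -0.1]
opening: 0.0419
gripper_force: 0.4
```

Emit:
arm_command --xyz '[[0.5, 0, 0], [0.5, 0, 0], [0.4, 0, 0], [0.4, 0, 0]]' --rot '[[0, 0, 0], [0, 0, 0], [0, 0, 0], [0, 0, 0]]' --gripper '[0.11, 0.11, 0.11, 0.11]'

```text
clock: 7.6
tcp_pos: [0.6446, -0.0311, 0.0155]
eef_rot: [-3.137, 0.17, 0.0]
wrist_force: [-3.1, 0.3, 1.7]
opening: 0.042
gripper_force: 2.1
```

Emit:
arm_command --xyz '[[0.4, 0, 0], [0.4, 0, 0], [0.4, 0, 0], [0.4, 0, 0]]' --rot '[[0, 0, 0], [0, 0, 0], [0, 0, 0], [0, 0, 0]]' --gripper '[0.11, 0.11, 0.11, 0.11]'

```text
clock: 8.0
tcp_pos: [0.6605, -0.0329, 0.0154]
eef_rot: [-3.137, 0.17, 0.0]
wrist_force: [-4.9, 1.0, 2.0]
opening: 0.042
gripper_force: 2.2
```

Emit:
arm_command --xyz '[[0.3, 0, 0], [0.3, 0, 0], [0.3, 0, 0], [0.2, 0, 0]]' --rot '[[0, 0, 0], [0, 0, 0], [0, 0, 0], [0, 0, 0]]' --gripper '[0.11, 0.11, 0.11, 0.11]'

```text
clock: 8.4
tcp_pos: [0.6714, -0.0341, 0.0154]
eef_rot: [-3.137, 0.17, 0.0]
wrist_force: [-3.8, 0.6, 2.5]
opening: 0.0419
gripper_force: 2.3
```

Emit:
arm_command --xyz '[[0.15, 0, 0], [0.15, 0, 0]]' --rot '[[0, 0, 0], [0, 0, 0]]' --gripper '[0.11, 0.11]'

```text
clock: 8.6
tcp_pos: [0.6742, -0.0344, 0.0154]
eef_rot: [-3.137, 0.17, 0.0]
wrist_force: [-3.8, -0.1, 2.3]
opening: 0.0415
gripper_force: 2.3
```

Emit:
arm_command --xyz '[[0.15, 0, 0], [0.1, 0, 0]]' --rot '[[0, 0, 0], [0, 0, 0]]' --gripper '[0.11, 0.11]'

```text
clock: 8.8
tcp_pos: [0.6768, -0.0346, 0.0154]
eef_rot: [-3.137, 0.17, 0.0]
wrist_force: [-4.9, 0.7, 2.9]
opening: 0.042
gripper_force: 2.3
```

Emit:
arm_command --xyz '[[0.1, 0, 0], [0.1, 0, 0]]' --rot '[[0, 0, 0], [0, 0, 0]]' --gripper '[0.11, 0.11]'

```text
clock: 9.0
tcp_pos: [0.6787, -0.0349, 0.0154]
eef_rot: [-3.137, 0.17, 0.0]
wrist_force: [-5.2, 0.1, 1.6]
opening: 0.0418
gripper_force: 2.3
```

Emit:
arm_command --xyz '[[0.1, 0, 0], [0.1, 0, 0]]' --rot '[[0, 0, 0], [0, 0, 0]]' --gripper '[0.11, 0.11]'

```text
clock: 9.2
tcp_pos: [0.6807, -0.0351, 0.0154]
eef_rot: [-3.137, 0.17, 0.0]
wrist_force: [-4.2, 0.6, 2.7]
opening: 0.0417
gripper_force: 2.3
```

Emit:
arm_command --xyz '[[0.1, 0, 0], [0.1, 0, 0]]' --rot '[[0, 0, 0], [0, 0, 0]]' --gripper '[0.11, 0.11]'

```text
clock: 9.4
tcp_pos: [0.6823, -0.0353, 0.0153]
eef_rot: [3.137, -0.17, -0.001]
wrist_force: [-8.7, 0.4, 4.4]
opening: 0.0416
gripper_force: 4.9
```

Force is rising, so this looks like contact. One more small push to confirm.

Emit:
arm_command --xyz '[[0.1, 0, 0], [0, 0, 0]]' --rot '[[0, 0, 0], [0, 0, 0]]' --gripper '[0.11, 0.11]'

```text
clock: 9.6
tcp_pos: [0.6828, -0.0353, 0.0153]
eef_rot: [3.137, -0.17, -0.003]
wrist_force: [-10.3, -0.7, 6.4]
opening: 0.0412
gripper_force: 7.0
```

Emit:
arm_command --xyz '[[0.1, 0, 0], [0, 0, 0]]' --rot '[[0, 0, 0], [0, 0, 0]]' --gripper '[0.11, 0.11]'

```text
clock: 9.8
tcp_pos: [0.6832, -0.0354, 0.0152]
eef_rot: [3.137, -0.17, -0.005]
wrist_force: [-15.1, -0.2, 10.3]
opening: 0.0417
gripper_force: 9.6
```

Emit:
arm_command --xyz '[[-0.4, 0, 0], [-0.4, 0, 0], [0, 0, 0], [0, 0, 0], [0, 0, 0]]' --rot '[[0, 0, 0], [0, 0, 0], [0, 0, 0], [0, 0, 0], [0, 0, 0]]' --gripper '[0.11, 0.36, 0.36, 0.36, 0.36]'

```text
clock: 10.3
tcp_pos: [0.6769, -0.0347, 0.0155]
eef_rot: [-3.137, 0.17, -0.001]
wrist_force: [0.3, -0.1, -0.5]
opening: 0.0301
gripper_force: 0.0
```

Emit:
arm_command --xyz '[[0, 0, -2], [0, 0, -3], [0, 0, -4.5], [0, 0, -4.5], [-4, -2, -3], [-4, -4, 0], [-4, -4, 0], [-3, -4, 0]]' --rot '[[0, 0, 0], [0, 0, 0], [0, 0, 0], [0, 0, 0], [0, 0, 0], [0, 0, 0], [0, 0, 0], [0, 0, 0]]' --gripper '[0.36, 0.36, 0.36, 0.36, 0.36, 0.36, 0.36, 0.36]'

```text
clock: 11.1
tcp_pos: [0.5522, 0.1094, 0.1837]
eef_rot: [3.136, -0.171, 0.001]
wrist_force: [1.6, 1.8, 0.7]
opening: 0.0304
gripper_force: 0.0
```

```bash
python3 - <<'E'
from h import *
t=snap('top');s=snap('side')
B=lambda c,f:cv2.resize(cv2.cvtColor(c,cv2.COLOR_RGB2BGR),None,fx=f,fy=f,interpolation=cv2.INTER_CUBIC)
a=B(t['pixels'][135:335,190:440],1.6*2);b=B(s['pixels'][190:310,245:395],3)
a=a[:,:][:600,:];a=cv2.resize(a,(400,320));b=cv2.resize(b,(400,320))
cv2.imwrite('pics/d3.png',np.hstack([a,b]));print(readout.read_state()['tcp_pos'])
for uv in [(326,177),(293,281),(395,260)]: print(rim(t,uv,25 if uv[1]<200 else 27))
E
```

```text
[0.55062293 0.11485404 0.18428931]
(array([326.11969354, 175.74853415]), array([ 0.67011093, -0.03988026]), np.float64(0.11375677111295827))
(array([308.14272789, 273.15981745]), array([0.44547611, 0.00609882]), np.float64(0.030924693511319434))
(array([395.3271029 , 259.95612889]), array([ 0.47128874, -0.19380697]), np.float64(0.10827150665774224))
```

View pics/d3.png

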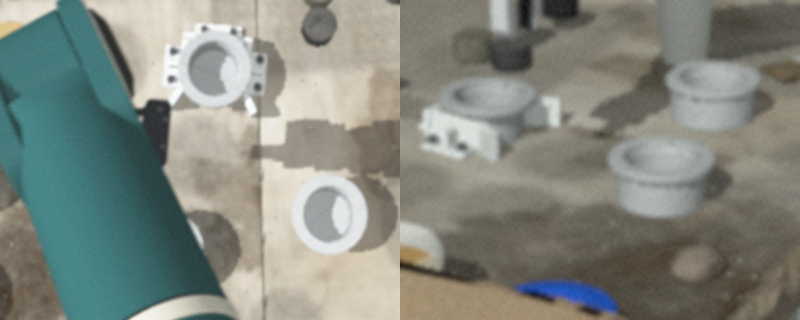

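The mould sits in the U (crop about 215,70), upright, with the rim over the walls. The other two are upright and in place. Last, I check its position numerically.

```bash
python3 - <<'E'
from h import *
from scipy.ndimage import map_coordinates
from scipy.optimize import least_squares
t=snap('top');g=cv2.GaussianBlur(cv2.cvtColor(t['pixels'],cv2.COLOR_RGB2GRAY).astype(float),(0,0),.7)
def cen(c0,angs):
    P=[]
    for a in angs:
        r=np.arange(.044,.066,.0005);W=np.c_[c0[0]+r*np.cos(a),c0[1]+r*np.sin(a),0*r+.048]
        q=proj(t,W);l=map_coordinates(g,[q[:,1],q[:,0]],order=1);P.append(W[np.argmin(np.diff(l)),:2]+.00025*np.array([np.cos(a),np.sin(a)]))
    P=np.array(P);f=least_squares(lambda c:np.hypot(*(P-c).T)-.054,c0,loss='soft_l1',f_scale=.001)
    return f.x,np.std(f.fun)
h=np.array([.674,-.034]);th=-.108+np.pi
print(cen(h,th+np.linspace(-.45,.45,30)),cen(h,th+np.linspace(-2,2,80)))
print('ref R',cen(np.array([.4713,-.1938]),np.linspace(0,6.2,80)))
E
```

```text
(array([ 0.67466404, -0.03172066]), np.float64(0.0008716512035251927)) (array([ 0.67407124, -0.03203396]), np.float64(0.003724976181036146))
ref R (array([ 0.47154311, -0.19441971]), np.float64(0.002565086056790666))
```

The mould's centre measures (0.6745, -0.032) and home is (0.674, -0.034). That agrees with the firm stop against the back wall, so it is fully home and I hand in.

```bash
python3 -c "
from h import *
print(ctrl.finish_job())"
```

```text
the job is handed in; nothing more can be done
None
```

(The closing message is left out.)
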